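# Load the curing turntable and switch on the lamp

## Task

Cure the drawer pulls that hang on the drying rack. Turn the turntable by its red handle until it clicks with its blue pad at the loading place, set the top tray of the stack squarely in the middle of the pad, and stand every pull that is on the rack upright on its foot in that tray; then turn the table until it clicks with the pad under the lamp, and press the green lamp button. Leave the other trays and everything else on the bench where they are.

Things in the scene. Friction and masses are not known exactly. Their poses are not given: they have to be found in the camera images.
- turntable (a joint): angle of the round wooden turntable (366 mm diameter, top face at 34 mm height) on its round plywood base. 0 when the blue pad is at the loading place, growing counter-clockwise seen from above; it turns freely either way, and a sprung roller clicks into a detent at every multiple of pi/3 (catches within about 0.05 rad). At 2 pi/3 (2.094) the pad is under the lamp.
- handle (a point): grip point of the turntable's red bar handle on the turning axis, at 175 mm height; the bar is 75 mm long (along this point's x), 24 mm wide (y) and spans heights 150 to 188 mm on a 24 mm steel spindle. The point turns with the table.
- pad (a point): centre of the top face of the blue square non-slip rubber pad on the turntable, 150 x 150 mm, 36 mm above the bench and 120 mm from the axis. Turns with the table; +x points to the axis. The tray goes here with its sides parallel to the pad's.
- load_spot (a point): the loading place: where the pad's centre is when the pad is at the front of the station (robot side), in line with the red diamond mark on the base. Fixed to the station.
- lamp_spot (a point): where the pad's centre is when the pad is under the lamp, a flat white lamp head 140 x 130 mm (underside 162 mm, top 193 mm above the bench) on a post at the outer edge. Fixed to the station.
- lamp_button_top (a point): top of the green round lamp button (36 mm diameter) on the base's front left corner; pressed straight down, 6 mm travel, 5 N, springs back.
- lamp_button (a joint): travel of the lamp button, 0 up, 0.006 m fully pressed.
- tray: top tray of the stack: square plywood tray 140 x 140 mm outside, 38 mm high, walls and floor 5 mm. In its middle stands a dark wooden grip block 50 mm long (x), 14 mm wide (y), its top 34 mm above the underside; room for two pulls on each side of it. Origin: centre of the underside. 280 g.
- tray_mid: the tray beneath it, alike; to be left there. Origin: centre of the underside.
- tray_low: the lowest tray, alike; to be left there.
- pull_a: arched drawer pull, light wood, 70 mm tall: foot 40 x 40 x 12 mm, two 10 mm uprights at y = +-15 mm, top bar 40 (y) x 26 (x) x 18 mm. Window under the bar 20 mm wide (y), z 12 to 52 mm, open along x; it hangs upright with a rack peg through the window along x. Origin: centre of the foot underside, z up through the bar. 70 g. May be absent (None).
- pull_b: arched drawer pull, painted white, 70 mm tall: foot 40 x 40 x 12 mm, two 10 mm uprights at y = +-15 mm, top bar 40 (y) x 26 (x) x 18 mm. Window under the bar 20 mm wide (y), z 12 to 52 mm, open along x; it hangs upright with a rack peg through the window along x. Origin: centre of the foot underside, z up through the bar. 70 g. May be absent (None).
- pull_c: arched drawer pull, painted green, 70 mm tall: foot 40 x 40 x 12 mm, two 10 mm uprights at y = +-15 mm, top bar 40 (y) x 26 (x) x 18 mm. Window under the bar 20 mm wide (y), z 12 to 52 mm, open along x; it hangs upright with a rack peg through the window along x. Origin: centre of the foot underside, z up through the bar. 70 g. May be absent (None).
- peg0 (a point): middle of rack peg 0: a 10 mm steel rod, level, 150 mm above the bench, that sticks out 76 mm from the rack's wooden rail along this point's -x; its end, 40 mm from this point, turns up 12 mm. The rail's top is at 167 mm. Pegs are 85 mm apart along y.
- peg1 (a point): middle of rack peg 1: a 10 mm steel rod, level, 150 mm above the bench, that sticks out 76 mm from the rack's wooden rail along this point's -x; its end, 40 mm from this point, turns up 12 mm. The rail's top is at 167 mm. Pegs are 85 mm apart along y.
- peg2 (a point): middle of rack peg 2: a 10 mm steel rod, level, 150 mm above the bench, that sticks out 76 mm from the rack's wooden rail along this point's -x; its end, 40 mm from this point, turns up 12 mm. The rail's top is at 167 mm. Pegs are 85 mm apart along y.
- weight: black cylinder weight, 68 mm diameter, 55 mm high; bystander
- block: dark wooden block with two holes, 50 x 75 x 60 mm; bystander
- glue: yellow glue bottle, 60 mm diameter, 150 mm high; bystander
- chisel: driver with wooden handle, 210 mm long; bystander
- jar: white cup, 72 mm diameter, 85 mm high; bystander
Things that resemble listed ones, but are neither listed nor needed, are in the scene too. There is more than one size of the pull_a; the job needs the smallest. Leave any turquoise look-alike of the tray alone.

How it is judged:
By the outcome, as a careful person would: the job done as asked, in the order asked, and still so for the second after the job is handed in, with the robot touching nothing.
Of pull_a, pull_b, pull_c only 2 to 3 are there at a start; the rules pass over those that are not, and their reading is None.
At some moment in a run one of tray may be knocked a few centimetres aside while the robot is not near it.
It also fails if it takes over 210 s, if anything falls off the work surface, if the arm or the gripper's body presses on something with over 40 N, if the wrist force passes 120 N, or if a joint passes its speed limit or range.

## Robot

A 7-joint arm with a two-finger parallel gripper is mounted at the origin on the work surface. World frame = base frame: x ahead of the robot, y to its left, z up, the work surface at z = 0. Lengths are in m, angles in rad, forces in N, time in s.
With the tool pointing down it reaches from about 0.425 to 1.025 m from the base axis. Payload 9.4 kg.
Tool frame: the origin (TCP) lies between the finger pads; the fingertips stand 11 mm ahead of it and the grasp point (between the pads) lies 8 mm behind it; z points along the fingers, y is the line along which they close (so a half turn about z gives the same grasp; the last joint's range is limited). The gripper opens to 85 mm and grips with 20 to 120 N. Pads are 22 mm wide; open, the fingers measure 114 mm over their backs; the gripper's body (76 mm by 85 mm) begins 54 mm behind the grasp point. The pads swing forward as they close: fully open they stand 13 mm farther back than shut.
Start: joints at [-1.302, 0.599, -0.003, 1.599, 0.002, 0.943, -0.08], TCP at [0.246, 0.682, 0.242] pointing down, gripper open.
Joint ranges: [-2.57, 2.57], [-0.35, 1.97], [-1.29, 1.29], [0.11, 2.56], [-1.05, 4.19], [0.11, 1.86], [-2.63, 2.63]. Speed limits (rad/s): [2.22, 2.22, 3.01, 3.01, 3.14, 3.14, 3.14].

## Interface

Orientations are given as a unit quaternion [w, x, y, z].
In Python, from cell import get_obs, read_camera, camera_info, close_job gives the robot as it stands. The module is installed in compiled form; this text tells all that it offers.
- The arm moves only by the tool move_arm, never from a script. Its argument "steps" is text: rows parted by semicolons, each of 7 numbers parted by spaces: the shift along the tool's x, y, z each as a share of 30 cm, from -1 to 1, then the turn, a rotation vector about the tool's x, y, z each as a share of pi rad, from -1 to 1, then the finger opening in mm, from 0 to 85.4. In form: x y z ax ay az gripper; .... A call has 1 to 20 rows; each row is the pose to reach, as a shift and turn from the pose commanded when the call began, along the tool's axes at that moment, turning the shorter way round; what a row does not reach only later rows make up. A row lasts 1/10 s, in which the tool goes at most 50 mm and 8.59 degrees, less where a joint would pass 70% of its speed; a pose out of reach is approached as far as the arm can. A call with a number of a shift or a turn outside -1 to 1 is refused whole. A call with a gripper value outside its range is refused whole. The fingers move at their own pace and stop on an object; the grip force is fixed at half the most. Time passes only in rows, so rows that repeat a pose let the fingers close. It gives the time, the measured TCP pose, the force, the opening and the grip force at its end, in the units of the state.
- get_obs(): the state, without advancing time (a new reading comes with each control period).
- read_camera(name): name is "scene" or "top"; returns (picture, depth): 480x640x3 uint8, red, green, blue; 480x640 float32, m along the optical axis (not along the pixel's ray), 0 where there is no reading.
- camera_info(name): a dict with "vertical_fov" (degrees; the focal length in pixels is half the picture's height over the tangent of half this angle, whatever the lens; pixels are square), "cx", "cy" (the principal point, pixels), "R" (3x3) and "t" (3): a world point X has camera coordinates R X + t. Camera axes: x right, y down, z forward; pixel columns grow to the right and rows downward; lengths in m; the calibration is good to about 2 mm. A picture is of the moment at which its call begins. camera_info takes no time and is no camera call.
- close_job(): hands the job in; it is judged then, once.
The state is a dict: "clock": time; "joints": joint angles; "dq": joint speeds; "effort": joint torques, N m; "position": TCP position; "orientation": TCP orientation; "wrist_force": force on the tool from outside, world axes, zero at the start; "ft_torque": the same for the moment, N m; "opening": finger opening in m; "grasp_force": force on a finger pad.
Only numpy, scipy, OpenCV 4.12 (cv2) and the standard library are available. Lean on these libraries where they do the work, as an engineer would, in place of code of your own. Each camera call takes 0.05 s, during which the arm holds its last target. There are 200 camera calls.

## Working session

There is one attempt and no reset: what is moved stays moved. The work goes in short steps, Python scripts to look and compute and a tool call to move; the robot and the scene stay as the last step left them, time stands still between calls to the robot, and variables do not carry over. Pictures are saved under pics/ and viewed, at most 15 in all, crops included, and the job is handed in when it is done.

Besides the shell and the picture viewer there is one more tool, called after "Call:" by a JSON object that holds its "api" and its "payload". move_arm: Moves the arm, as the interface text tells. Shift numbers are shares of 30 cm and turn numbers shares of pi rad, none past 1 either way. Its arguments: {"type":"object","properties":{"steps":{"type":"string"}},"required":["steps"]}

```bash
mkdir -p pics; cat > h.py <<'E'
import numpy as np, cv2
from cell import *
def snap(name,fn=None):
    im,d=read_camera(name); np.savez('/tmp/%s.npz'%name,im=im,d=d)
    if fn: cv2.imwrite('pics/'+fn,im[:,:,::-1])
    return im,d
def load(n):
    z=np.load('/tmp/%s.npz'%n); return z['im'],z['d']
def cloud(n,d):
    c=camera_info(n); f=240/np.tan(np.radians(c['vertical_fov'])/2)
    v,u=np.mgrid[:480,:640]; P=np.stack([(u-c['cx'])/f*d,(v-c['cy'])/f*d,d],-1)
    return (P-np.array(c['t']))@np.array(c['R'])
def ray(n,u,v,z):
    c=camera_info(n); f=240/np.tan(np.radians(c['vertical_fov'])/2)
    R=np.array(c['R']);o=-R.T@np.array(c['t']); r=R.T@np.array([(u-c['cx'])/f,(v-c['cy'])/f,1])
    return o+r*(z-o[2])/r[2]
E
python3 - <<'E'
from h import *
for n in('scene','top'):
    im,d=snap(n,n+'0.png'); c=camera_info(n); print(n,c['vertical_fov'],c['cx'],c['cy'],np.round(c['R'],3).tolist(),c['t'])
print(get_obs())
E
```

```text
scene 52.6443894997541 316.934674533657 251.24831781967188 [[0.298, 0.954, 0.006], [0.792, -0.244, -0.559], [-0.532, 0.172, -0.829]] [-0.11587447 -0.28437406  1.46241193]
top 54.44178460329791 326.93346418874444 239.9990501497307 [[0.005, -1.0, 0.001], [-0.987, -0.005, -0.158], [0.158, -0.0, -0.987]] [0.0052274  0.49999467 1.30426057]
{'clock': 0.1, 'joints': array([-1.30169135,  0.6000821 , -0.00250458,  1.60007255,  0.00179329,
        0.94290382, -0.07977673]), 'dq': array([ 1.63844323e-04, -7.60686381e-04,  5.62401772e-04, -2.43282973e-03,
       -1.74676700e-03, -1.67311301e-04, -6.68763440e-05]), 'effort': array([ 5.63787806e-03, -7.77987027e+01,  1.57059610e+00, -2.58627337e+01,
        1.28022884e-02,  5.53972990e-03, -2.84552584e-05]), 'position': array([0.24563188, 0.6816746 , 0.24146905]), 'orientation': array([-5.04383544e-05,  1.72019669e-01,  9.85093243e-01, -7.30286154e-04]), 'wrist_force': array([-0.31515875, -0.70917738,  0.32468942]), 'ft_torque': array([ 8.60953417e-06, -2.72609524e-03,  3.32924720e-03]), 'grasp_force': 0.0, 'opening': 0.08530414256093943}
```

View pics/scene0.png

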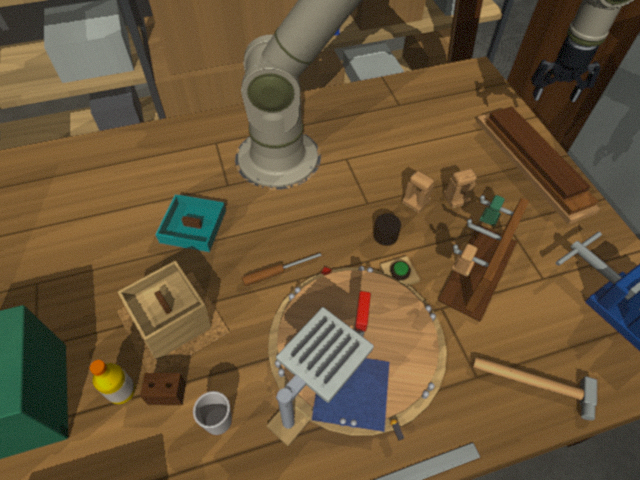

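View pics/top0.png

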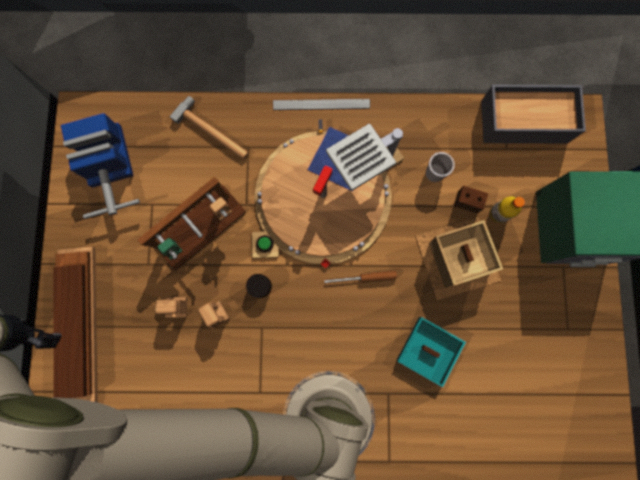

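The top view shows the turntable centre at about (323,193), the diamond at (325,265), the button at (264,243) and the tray stack at (466,253). The rack runs from (145,240) to (240,195), with a green and a wood pull on its outer pegs. I'll measure these next.

```bash
python3 - <<'E'
from h import *
a=[]
for n,(u0,v0,u1,v1) in (('scene',(390,150,550,330)),('top',(125,170,285,330))):
    im,d=load(n); c=im[v0:v1,u0:u1,::-1]; a.append(cv2.resize(c,(400,450),interpolation=cv2.INTER_CUBIC))
cv2.imwrite('pics/rack.png',np.hstack(a))
a=[]
for n,(u0,v0,u1,v1) in (('scene',(100,250,240,390)),('top',(420,200,520,300))):
    im,d=load(n); c=im[v0:v1,u0:u1,::-1]; a.append(cv2.resize(c,(400,400),interpolation=cv2.INTER_CUBIC))
cv2.imwrite('pics/stack.png',np.hstack(a))
im,d=load('top'); hsv=cv2.cvtColor(im,cv2.COLOR_RGB2HSV); P=cloud('top',d); 
im2,d2=load('scene'); P2=cloud('scene',d2);hsv2=cv2.cvtColor(im2,cv2.COLOR_RGB2HSV)
def st(nm,m,P):
    q=P[m]; print(nm,len(q),np.round(np.median(q,0),4),np.round(q.min(0),3),np.round(q.max(0),3))
    r=cv2.minAreaRect((q[:,:2]*1000).astype(np.float32)); print('   rect',np.round(r[0],1),np.round(r[1],1),round(r[2],1))
for nm,h,p,z in (('top',hsv,P,0),('scene',hsv2,P2,0)):
    H,S,V=h[...,0],h[...,1],h[...,2]; X,Y,Z=p[...,0],p[...,1],p[...,2]
    print(nm)
    ok=(X>0.3)&(X<1.1)&(abs(Y)<0.7)
    st('redbar',ok&((H<5)|(H>175))&(S>180)&(V>80)&(Z>0.17)&(Z<.2),p)
    st('diam',ok&((H<5)|(H>175))&(S>180)&(V>80)&(Z<0.06),p)
    st('pad',ok&(H>105)&(H<125)&(S>110)&(Z<0.06)&(Z>.02)&(abs(Y)<.25),p)
    st('lamp',ok&(Z>0.183)&(Z<0.205)&(S<60)&(abs(Y+.05)<.2)&(X>.6),p)
    st('greenbtn',ok&(H>50)&(H<80)&(S>120)&(Z<0.06)&(Y>0.05),p)
    st('greenpull',ok&(H>60)&(H<80)&(S>80)&(Z>0.08)&(Y>0.1),p)
    st('stack top',(X>.4)&(X<.65)&(Y<-.25)&(Y>-.5)&(Z>.09),p)
    st('rack top z>.155',ok&(Z>.155)&(Z<.2)&(Y>.2)&(Y<.55)&(X>.4),p)
    st('rack rail',ok&(Z>.155)&(Z<.2)&(Y>.2)&(Y<.55)&(X>.4)&(V<110)&((H<20)),p)
    st('wood z>.155',ok&(Z>.15)&(Z<.2)&(Y>.2)&(Y<.55)&(X>.4)&(V>120)&((H<25)),p)
    st('turntable',ok&(Z>.028)&(Z<.04)&(abs(Y)<.25)&(X>.4)&(V>90)&(H<25),p)
E
```

```text
top
redbar 238 [0.6374 0.0215 0.1876] [ 0.602 -0.002  0.171] [0.674 0.043 0.194]
   rect [638.   21.9] [21.9 72.3] 64.6
diam 33 [0.4357 0.0131 0.0139] [ 0.427  0.004 -0.003] [0.445 0.022 0.021]
   rect [435.1  12.2] [15.3 16.2] 45.5
pad 594 [0.7486 0.0063 0.0361] [ 0.663 -0.044  0.028] [0.839 0.059 0.046]
   rect [751.2 -21.2] [116.9 142.3] 64.8
lamp 2204 [ 0.705  -0.0809  0.1866] [ 0.615 -0.188  0.183] [0.791 0.012 0.202]
   rect [ 719.4 -103.8] [129.9 200.1] 32.2
greenbtn 132 [0.4913 0.1898 0.0331] [0.475 0.173 0.019] [0.509 0.208 0.039]
   rect [492.  190.3] [34.2 34. ] 2.6
greenpull 162 [0.4625 0.4223 0.1715] [0.439 0.405 0.11 ] [0.48  0.445 0.18 ]
   rect [461.3 424.6] [29.2 38.5] 38.9
stack top 1032 [ 0.4856 -0.4204  0.1126] [ 0.4  -0.5   0.09] [ 0.619 -0.286  0.153]
   rect [ 484.6 -422.1] [162.7 262.3] 29.3
rack top z>.155 1287 [0.5481 0.3999 0.1671] [0.431 0.273 0.155] [0.652 0.505 0.18 ]
   rect [527.6 373.5] [106.6 259.3] 41.3
rack rail 211 [0.5487 0.3918 0.1619] [0.431 0.273 0.155] [0.635 0.492 0.173]
   rect [519.6 371.5] [101.1 254.8] 37.0
wood z>.155 829 [0.557  0.3795
[... 825 characters left out ...]
136 0.1522] [0.438 0.399 0.107] [0.483 0.447 0.177]
   rect [462.  421.7] [33.9 42.7] 41.6
stack top 1526 [ 0.5101 -0.3953  0.1116] [ 0.4  -0.5   0.09] [ 0.616 -0.291  0.154]
   rect [ 481.9 -427.8] [166.1 257.4] 29.4
rack top z>.155 1370 [0.5578 0.3757 0.1664] [0.428 0.268 0.155] [0.649 0.5   0.177]
   rect [524.7 367.4] [104.2 262. ] 41.5
rack rail 252 [0.5808 0.3473 0.1656] [0.428 0.268 0.155] [0.649 0.487 0.171]
   rect [525. 367.] [104.  261.1] 41.6
wood z>.155 428 [0.5673 0.3034 0.1675] [0.473 0.27  0.15 ] [0.645 0.496 0.177]
   rect [526.9 372.1] [ 93.8 256.4] 41.0
turntable 9969 [0.6295 0.0831 0.0336] [ 0.401 -0.193  0.028] [0.868 0.209 0.04 ]
   rect [644.5 -20.7] [440.7 414.5] 75.9
```

View pics/rack.png

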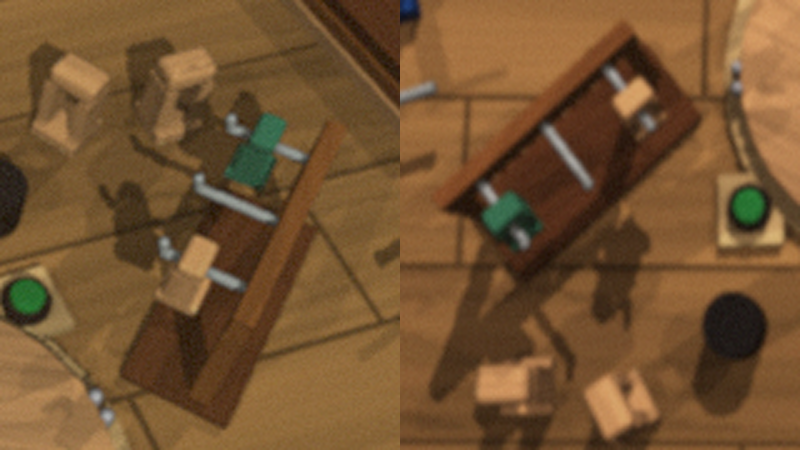

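View pics/stack.png

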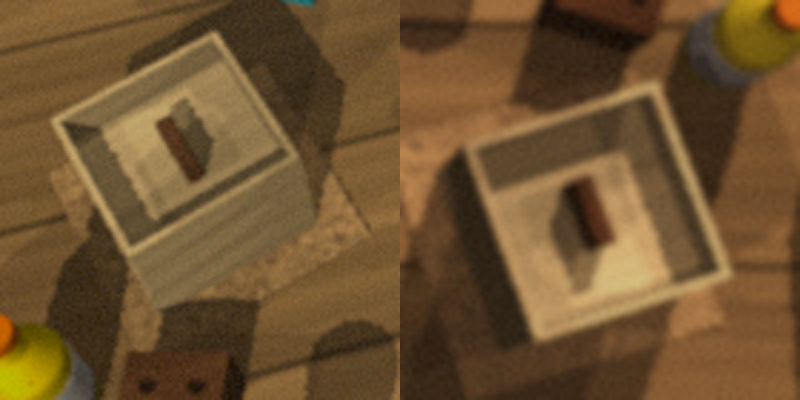

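The rack holds one green and one wood pull; the middle peg is empty. Next I'll measure the stack from its four rim corners and each pull from its top.

```bash
python3 - <<'E'
from h import *
T=[(435.75,237),(484.25,220.75),(502.5,267.5),(453.75,285)]
S=[(174.6,261.6),(204.3,304.3),(146.6,336.5),(119.25,292.7)]
for z in (.110,.114,.118,.122):
    for n,c in(('top',T),('scene',S)):
        q=np.array([ray(n,u,v,z)[:2] for u,v in c]); L=np.linalg.norm(q-np.roll(q,-1,0),axis=1)
        print(z,n,np.round(q.mean(0),4),np.round(L,3),np.round(np.degrees(np.arctan2(*((q[1]-q[0])[::-1]))),1))
def rect(q):
    r=cv2.minAreaRect((q[:,:2]*1000).astype(np.float32)); return np.round(r[0],1),np.round(r[1],1),round(r[2],1)
for n in('top','scene'):
    im,d=load(n);P=cloud(n,d);X,Y,Z=np.moveaxis(P,-1,0);h=cv2.cvtColor(im,cv2.COLOR_RGB2HSV);H,S_,V=h[...,0],h[...,1],h[...,2]
    m=(abs(X-.54)<.12)&(abs(Y+.33)<.11)&(Z>.1); print(n,'stack z pct',np.percentile(Z[m],[5,50,95]))
    b=(abs(X-.54)<.04)&(abs(Y+.335)<.04)&(V<90)&(Z>.09); print(' block',rect(P[b]),np.median(Z[b]),b.sum())
    g=(H>60)&(H<90)&(S_>80)&(Y>.35)&(X>.4)&(Y<.5)&(X<.55)&(Z>.165); print(' green top',g.sum(),np.median(Z[g]),rect(P[g]),P[g].mean(0).round(4))
    w=(abs(X-.555)<.045)&(abs(Y-.305)<.045)&(V>110)&(Z>.16)&(Z<.185); print(' wood top',w.sum(),np.median(Z[w]),rect(P[w]),P[w].mean(0).round(4))
    w=(Z>.06)&(Z<.15)&(X>.3)&(X<.5)&(Y>.2)&(Y<.5)&(H<25)&(V>110)
    nn,l,s,c=cv2.connectedComponentsWithStats(w.astype(np.uint8))
    for i in range(1,nn):
        if s[i,4]>25: q=P[l==i]; print(' floor pull?',s[i,4],q.mean(0).round(3),q[:,2].max().round(3),rect(q[q[:,2]>q[:,2].max()-.012]))
    # rack rail line
    r=(Z>.16)&(Z<.172)&(Y>.25)&(Y<.52)&(X>.42)&(X<.68)&(H<14); print(' rail',rect(P[r]))
# pegs: base/end in scene & top crops
for nm,z,pts in (('scene',.155,[(238,125),(300,155),(200,182),(272,217),(170,250),(242,286)]),('top',.15,[(483,187),(525,240),(546,128),(588,185),(608,68),(652,127)])):
    for u,v in pts:
        U,V=((390+u/2.5,150+v/2.5) if nm=='scene' else (125+(u-400)/2.5,170+v*160/450)); print(nm,np.round(ray(nm,U,V,z),4))
E
```

```text
0.11 top [ 0.4568 -0.3786] [0.142 0.136 0.142 0.138] -71.2
0.11 scene [ 0.4493 -0.3783] [0.138 0.134 0.132 0.136] 19.5
0.114 top [ 0.4562 -0.3773] [0.142 0.135 0.142 0.137] -71.2
0.114 scene [ 0.4518 -0.3776] [0.137 0.134 0.131 0.136] 19.5
0.118 top [ 0.4557 -0.3761] [0.141 0.135 0.141 0.137] -71.2
0.118 scene [ 0.4543 -0.3769] [0.137 0.133 0.131 0.135] 19.5
0.122 top [ 0.4552 -0.3749] [0.141 0.134 0.141 0.137] -71.2
0.122 scene [ 0.4568 -0.3762] [0.136 0.133 0.13  0.135] 19.5
top stack z pct [0.10243602 0.11537425 0.12129271]
 block (array([0., 0.]), array([0., 0.]), 0.0) nan 0
 green top 134 0.17225587394312686 (array([463.5, 426.3]), array([24.4, 38.1]), 41.1) [0.4625 0.4252 0.1719]
 wood top 162 0.1716114323891122 (array([580.6, 304.7]), array([89.7, 40.7]), 45.7) [0.5723 0.2967 0.1714]
 floor pull? 251 [0.314 0.439 0.098] 0.107 (array([313.7, 441.7]), array([26.9, 57.8]), 0.3)
 floor pull? 88 [0.308 0.331 0.095] 0.104 (array([309. , 335.5]), array([16.2, 38.9]), 0.2)
 rail (array([527.1, 374.1]), array([105.1, 258.4]), 40.8)
scene stack z pct [0.10248715 0.11499885 0.12034999]
 
[... 208 characters left out ...]
, 308.6]), array([92., 44.]), 72.6) [0.5733 0.2919 0.17  ]
 floor pull? 264 [0.317 0.435 0.091] 0.104 (array([313. , 436.5]), array([26.8, 57.7]), 1.0)
 floor pull? 133 [0.308 0.325 0.086] 0.104 (array([308. , 328.9]), array([15.6, 34.9]), 2.7)
 rail (array([556.7, 394.1]), array([ 19.8, 258.3]), 41.8)
scene [0.438  0.4091 0.155 ]
scene [0.4885 0.4476 0.155 ]
scene [0.4896 0.3416 0.155 ]
scene [0.5453 0.386  0.155 ]
scene [0.5508 0.28   0.155 ]
scene [0.6042 0.3233 0.155 ]
top [0.4893 0.4539 0.15  ]
top [0.4394 0.4067 0.15  ]
top [0.5463 0.3904 0.15  ]
top [0.4918 0.343  0.15  ]
top [0.6051 0.327  0.15  ]
top [0.5479 0.2776 0.15  ]
  return _methods._mean(a, axis=axis, dtype=dtype,
  ret = ret.dtype.type(ret / rcount)
```

```bash
cat >> h.py <<'E'
from scipy.spatial.transform import Rotation as Ro
def plan(*wps):
    """each waypoint: x,y,z,yaw(deg, of tool x; tool down) -> numbers of a row from the present pose"""
    o=get_obs(); w,x,y,z=o['orientation']; R=Ro.from_quat([x,y,z,w]); p=np.array(o['position'])
    a=R.as_matrix()[:,0]; print('t',o['clock'],'pos',p.round(4),'yaw',round(np.degrees(np.arctan2(a[1],a[0])),2),'F',np.round(o['wrist_force'],1),'open',round(o['opening'],4),'g',o['grasp_force'],'j7',o['joints'][6].round(2))
    for X,Y,Z,yaw in wps:
        c,s=np.cos(np.radians(yaw)),np.sin(np.radians(yaw))
        T=Ro.from_matrix(np.array([[c,s,0],[s,-c,0],[0,0,-1]]))
        print(np.r_[R.inv().apply(np.array([X,Y,Z])-p)/.3,(R.inv()*T).as_rotvec()/np.pi].round(4))
E
python3 -c "
from h import *
plan((.4,.42,.26,154),(.638,.0195,.25,154))"
```

```text
t 0.1 pos [0.2456 0.6817 0.2415] yaw 160.19 F [-0.3 -0.7  0.3] open 0.0853 g 0.0 j7 -0.08
[-7.797e-01 -6.463e-01 -6.070e-02 -5.000e-04  1.000e-04  3.440e-02]
[-1.9786e+00 -1.6334e+00 -2.5800e-02 -5.0000e-04  1.0000e-04  3.4400e-02]
```

Call:
{"api": "move_arm", "payload": {"steps": "-0.98 -0.81 -0.06 0 0 0.034 50;-0.98 -0.81 -0.06 0 0 0.034 50;-0.98 -0.81 -0.06 0 0 0.034 50;-0.98 -0.81 -0.06 0 0 0.034 50;-0.98 -0.81 -0.06 0 0 0.034 50;-0.98 -0.81 -0.06 0 0 0.034 50;-0.98 -0.81 -0.06 0 0 0.034 50;-0.98 -0.81 -0.06 0 0 0.034 50;-0.98 -0.81 -0.06 0 0 0.034 50;-0.98 -0.81 -0.06 0 0 0.034 50;-0.98 -0.81 -0.06 0 0 0.034 50;-0.98 -0.81 -0.06 0 0 0.034 50"}}

```text
clock: 1.3
position: [0.4391, 0.3552, 0.2601]
orientation: [-0.0, 0.223, 0.975, 0.0]
wrist_force: [0.0, -0.3, -0.2]
opening: 0.0501
grasp_force: 0.0
```

```bash
python3 -c "
from h import *
plan((.638,.0195,.25,154),(.638,.0195,.17,154))"
```

```text
t 1.3 pos [0.4391 0.3552 0.2601] yaw 154.2 F [ 0.  -0.3 -0.2] open 0.0501 g 0.0 j7 0.36
[-1.084e+00 -7.188e-01  3.300e-02 -0.000e+00 -2.000e-04  1.100e-03]
[-1.0842e+00 -7.1880e-01  2.9970e-01 -0.0000e+00 -2.0000e-04  1.1000e-03]
```

Call:
{"api": "move_arm", "payload": {"steps": "-1 -0.72 0.03 0 0 0.001 50;-1 -0.72 0.03 0 0 0.001 50;-1 -0.72 0.03 0 0 0.001 50;-1 -0.72 0.03 0 0 0.001 50;-1 -0.72 0.03 0 0 0.001 50;-1 -0.72 0.03 0 0 0.001 50;-1 -0.72 0.03 0 0 0.001 50;-1 -0.72 0.03 0 0 0.001 50;-1 -0.72 0.03 0 0 0.001 50;-1 -0.72 0.03 0 0 0.001 50"}}

```text
clock: 2.3
position: [0.6151, 0.0297, 0.2509]
orientation: [-0.0, 0.225, 0.974, 0.0]
wrist_force: [-0.0, 0.9, -0.0]
opening: 0.05
grasp_force: 0.0
```

```bash
python3 -c "
from h import *
snap('top');snap('scene')
plan((.638,.0195,.25,154),(.638,.0195,.168,154))
# fingertips bias: gripper visible points near tip z
"
```

```text
t 2.4 pos [0.6148 0.0307 0.2511] yaw 154.06 F [-0.2  0.4 -0.5] open 0.0498 g 0.0 j7 1.03
[-0.0859  0.0002  0.0037  0.0002 -0.0003  0.0003]
[-8.62e-02  1.00e-04  2.77e-01  2.00e-04 -3.00e-04  3.00e-04]
```

Call:
{"api": "move_arm", "payload": {"steps": "-0.086 0 0.004 0 0 0 50;-0.086 0 0.13 0 0 0 50;-0.086 0 0.277 0 0 0 50;-0.086 0 0.277 0 0 0 50;-0.086 0 0.277 0 0 0 50;-0.086 0 0.277 0 0 0 10;-0.086 0 0.277 0 0 0 10;-0.086 0 0.277 0 0 0 10;-0.086 0 0.277 0 0 0 10;-0.086 0 0.277 0 0 0 10"}}

```text
clock: 3.4
position: [0.6404, 0.0191, 0.171]
orientation: [0.002, 0.225, 0.974, 0.002]
wrist_force: [1.8, 5.3, 3.8]
opening: 0.0233
grasp_force: 59.3
```

```bash
python3 -c "
from h import *
plan((.638,.0195,.168,2))"
```

```text
t 3.4 pos [0.6404 0.0191 0.171 ] yaw 153.98 F [1.8 5.3 3.8] open 0.0233 g 59.33754622936249 j7 1.06
[ 0.0077 -0.0025  0.0099  0.0021 -0.0015  0.8443]
```

Call:
{"api": "move_arm", "payload": {"steps": "0 0 0 0 0 0.1 10;0 0 0 0 0 0.2 10;0 0 0 0 0 0.3 10;0 0 0 0 0 0.4 10;0 0 0 0 0 0.5 10;0 0 0 0 0 0.6 10;0 0 0 0 0 0.7 10;0 0 0 0 0 0.8 10;0 0 0 0 0 0.844 10;0 0 0 0 0 0.844 10;0 0 0 0 0 0.844 10;0 0 0 0 0 0.844 10;0 0 0 0 0 0.844 10;0 0 0 0 0 0.844 10;0 0 0 0 0 0.844 10;0 0 0 0 0 0.844 10;0 0 0 0 0 0.844 10;0 0 0 0 0 0.844 10;0 0 0 0 0 0.844 10;0 0 0 0 0 0.844 10"}}

```text
clock: 5.4
position: [0.6352, 0.0202, 0.1709]
orientation: [-0.004, 1.0, 0.019, -0.003]
wrist_force: [-20.9, 10.8, 28.4]
opening: 0.0232
grasp_force: 63.2
```

```bash
python3 -c "
from h import *
plan((.638,.0195,.168,2)); print(get_obs()['ft_torque'])"
```

```text
t 5.4 pos [0.6352 0.0202 0.1709] yaw 2.13 F [-20.9  10.8  28.4] open 0.0232 g 63.17122757434845 j7 -0.93
[ 0.0094  0.0028  0.0095 -0.0026  0.0016  0.0007]
[1.37017639 4.14150053 0.23580633]
```

Call:
{"api": "move_arm", "payload": {"steps": "0 0 0 0 0 0 50;0 0 0 0 0 0 50;0 0 0 0 0 0 50;0 0 0 0 0 0 50;0 0 -0.15 0 0 0 50;0 0 -0.35 0 0 0 50;0 0 -0.4 0 0 0 50;0 0.4 -0.4 0 0 0 50;0 0.8 -0.4 0 0 0 50;0 0.8 -0.4 0 0 0 50;0 0.8 -0.4 0 0 0 50;0 0.8 -0.4 0 0 0 50;0 0.8 -0.4 0 0 0 50"}}

```text
clock: 6.7
position: [0.6449, -0.2306, 0.2891]
orientation: [0.002, 1.0, 0.013, 0.0]
wrist_force: [0.3, -0.8, 0.8]
opening: 0.05
grasp_force: 0.0
```

```bash
python3 - <<'E'
from h import *
plan()
def rect(q):
    r=cv2.minAreaRect((q[:,:2]*1000).astype(np.float32)); return np.round(r[0],1),np.round(r[1],1),round(r[2],1)
a=[]
for n in('top','scene'):
    im,d=snap(n);p=cloud(n,d);X,Y,Z=np.moveaxis(p,-1,0);h=cv2.cvtColor(im,cv2.COLOR_RGB2HSV);H,S,V=np.moveaxis(h,-1,0)
    m=(H>105)&(H<125)&(S>110)&(Z<0.05)&(Z>.028)&(abs(Y)<.25)&(X>.4)&(X<.7)
    print(n,'pad',m.sum(),rect(p[m]),p[m].mean(0).round(4))
    m=((H<5)|(H>175))&(S>180)&(V>80)&(Z>0.17)&(Z<.2)&(abs(Y)<.2)&(X>.5);print('bar',rect(p[m]))
    a.append(im[:,:,::-1])
cv2.imwrite('pics/b.png',cv2.resize(np.vstack([a[0][80:340,100:560],a[1][180:440,80:540]]),None,fx=1.1,fy=1.1))
E
```

```text
t 6.7 pos [ 0.6449 -0.2306  0.2891] yaw 1.47 F [ 0.3 -0.8  0.8] open 0.05 g 0.0 j7 -0.73
top pad 254 (array([490.4, -35.9]), array([80., 39.]), 3.3) [ 0.4818 -0.0371  0.0361]
bar (array([0., 0.]), array([0., 0.]), 0.0)
scene pad 532 (array([513.8,  12.7]), array([144.3, 146.4]), 1.0) [0.4768 0.0133 0.0358]
bar (array([638.2,  16.9]), array([74.7, 24.6]), 2.8)
```

View pics/b.png

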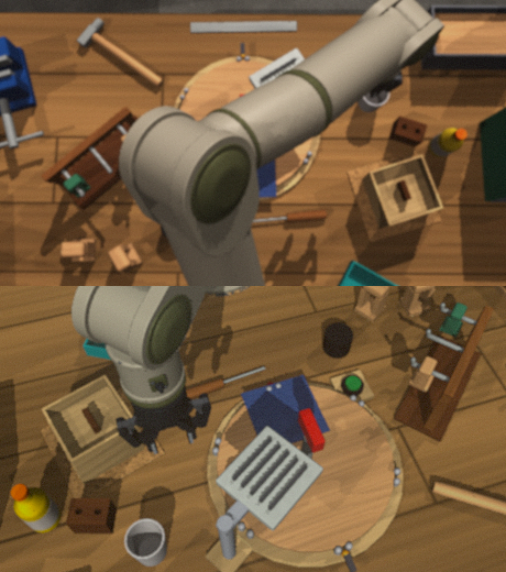

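The table is at the loading detent, with the pad at the front: scene pad centre ≈ (514,13) mm and bar yaw ≈ 2.5°. I'll re-measure the tray before gripping it.

```bash
python3 - <<'E'
from h import *
for n in('top','scene'):
    im,d=load(n);p=cloud(n,d);X,Y,Z=np.moveaxis(p,-1,0);h=cv2.cvtColor(im,cv2.COLOR_RGB2HSV);H,S,V=np.moveaxis(h,-1,0)
    m=(abs(X-.456)<.11)&(abs(Y+.377)<.11)&(Z>.111)&(Z<.124)
    if n=='top': m[:,:420]=0
    nn,l,s,c=cv2.connectedComponentsWithStats(cv2.dilate(m.astype(np.uint8),np.ones((3,3))));i=1+s[1:,4].argmax();m&=l==i
    q=p[m]; r=cv2.minAreaRect((q[:,:2]*1000).astype(np.float32));print(n,m.sum(),r,np.median(q[:,2]))
    b=(abs(X-.456)<.045)&(abs(Y+.377)<.045)&(V<75)&(Z>.1); 
    r=cv2.minAreaRect((p[b][:,:2]*1000).astype(np.float32));print(' block',b.sum(),r,np.median(Z[b]))
c=[cv2.resize(load('top')[0][215:295,430:510,::-1],(400,400),interpolation=2),cv2.resize(load('scene')[0][255:395,110:250,::-1],(400,400),interpolation=2)]
cv2.imwrite('pics/c.png',np.hstack(c))
E
```

```text
top 459 ((458.1532287597656, -374.431640625), (140.25869750976562, 142.99183654785156), 18.47833251953125) 0.11749865849837542
 block 61 ((454.5074768066406, -371.451416015625), (44.664833068847656, 10.413007736206055), 15.59343433380127) 0.11173344814202682
scene 666 ((453.64825439453125, -379.9891052246094), (145.6220703125, 140.06483459472656), 18.503307342529297) 0.11778738864864785
 block 53 ((457.2740173339844, -376.57232666015625), (45.45442199707031, 10.395657539367676), 16.868146896362305) 0.11318462544834536
```

View pics/c.png

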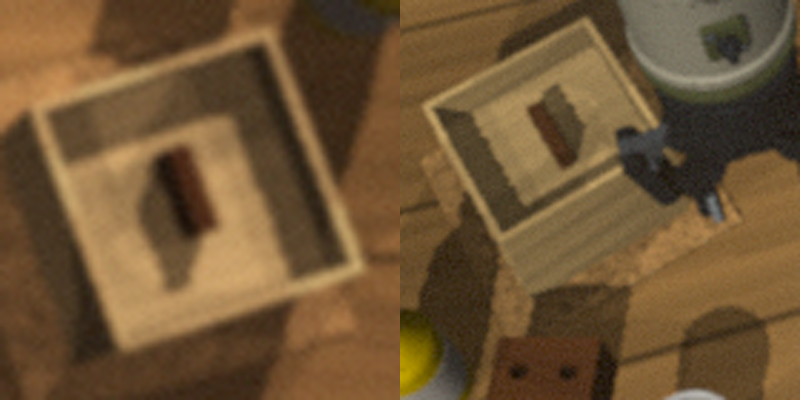

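```bash
python3 -c "
from h import *
plan((.456,-.377,.2,18.5),(.456,-.377,.101,18.5))"
```

```text
t 6.8 pos [ 0.6463 -0.2243  0.288 ] yaw 1.81 F [ 0.9  0.6 -0.4] open 0.0498 g 0.0 j7 -0.73
[-6.500e-01  4.888e-01  2.936e-01 -0.000e+00  1.000e-04 -9.270e-02]
[-6.500e-01  4.888e-01  6.236e-01 -0.000e+00  1.000e-04 -9.270e-02]
```

Call:
{"api": "move_arm", "payload": {"steps": "-0.65 0.489 0.294 0 0 -0.093 40;-0.65 0.489 0.294 0 0 -0.093 40;-0.65 0.489 0.294 0 0 -0.093 40;-0.65 0.489 0.294 0 0 -0.093 40;-0.65 0.489 0.294 0 0 -0.093 40;-0.65 0.489 0.294 0 0 -0.093 40;-0.65 0.489 0.294 0 0 -0.093 40;-0.65 0.489 0.294 0 0 -0.093 40;-0.65 0.489 0.294 0 0 -0.093 40;-0.65 0.489 0.294 0 0 -0.093 40;-0.65 0.489 0.294 0 0 -0.093 40"}}

```text
clock: 7.9
position: [0.458, -0.3753, 0.2001]
orientation: [0.0, 0.987, 0.164, 0.0]
wrist_force: [-0.9, 0.1, -0.2]
opening: 0.0398
grasp_force: 0.0
```

```bash
python3 - <<'E'
from h import *
plan((.456,-.377,.2,18.5),(.456,-.377,.101,18.5))
c=[cv2.resize(snap('top')[0][205:305,420:520,::-1],(400,400),interpolation=2),cv2.resize(snap('scene')[0][245:385,90:230,::-1],(400,400),interpolation=2)]
cv2.imwrite('pics/d.png',np.hstack(c))
E
```

```text
t 7.9 pos [ 0.458  -0.3753  0.2001] yaw 18.83 F [-0.9  0.1 -0.2] open 0.0398 g 0.0 j7 -0.06
[-0.008   0.0033  0.0004  0.0001 -0.0001  0.0018]
[-8.100e-03  3.200e-03  3.304e-01  1.000e-04 -1.000e-04  1.800e-03]
```

View pics/d.png

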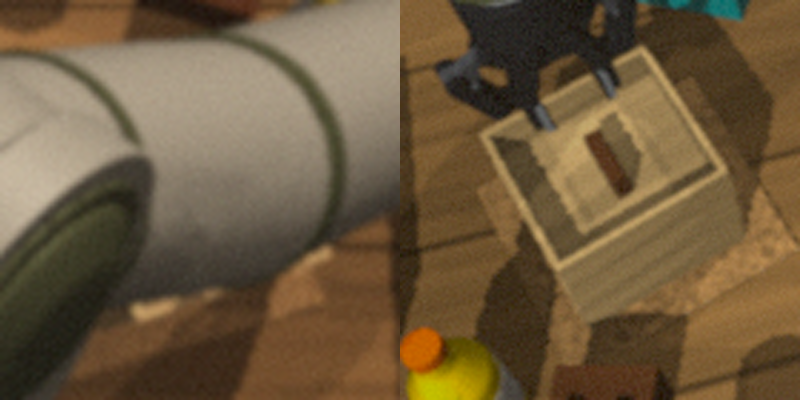

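```bash
python3 - <<'E'
from h import *
print(ray('scene',151.1,281,.189), ray('scene',151.1,281,.193))
im,d=load('scene');p=cloud('scene',d);X,Y,Z=np.moveaxis(p,-1,0);h=cv2.cvtColor(im,cv2.COLOR_RGB2HSV);H,S,V=np.moveaxis(h,-1,0)
b=(abs(X-.456)<.045)&(abs(Y+.377)<.045)&(V<80)&(Z>.1)&(Z<.125)
print(cv2.minAreaRect((p[b][:,:2]*1000).astype(np.float32)),b.sum(),np.median(Z[b]))
m=(abs(X-.456)<.12)&(abs(Y+.377)<.12)&(Z>.111)&(Z<.124)
print(cv2.minAreaRect((p[m][:,:2]*1000).astype(np.float32)))
E
```

```text
[ 0.45269504 -0.3794084   0.189     ] [ 0.45539977 -0.37862551  0.193     ]
((457.0297546386719, -376.21295166015625), (45.19846725463867, 10.213784217834473), 15.576042175292969) 22 0.10745599695054114
((454.68695068359375, -379.65216064453125), (143.9925537109375, 139.9464874267578), 18.570068359375)
```

Call:
{"api": "move_arm", "payload": {"steps": "-0.008 0.003 0.15 0 0 0.002 40;-0.008 0.003 0.25 0 0 0.002 40;-0.008 0.003 0.31 0 0 0.002 40;-0.008 0.003 0.33 0 0 0.002 40;-0.008 0.003 0.33 0 0 0.002 40;-0.008 0.003 0.33 0 0 0.002 40"}}

```text
clock: 8.6
position: [0.4552, -0.3783, 0.1018]
orientation: [0.0, 0.987, 0.159, 0.0]
wrist_force: [-0.0, -0.2, 0.9]
opening: 0.0402
grasp_force: 0.0
```

Call:
{"api": "move_arm", "payload": {"steps": "0 0 0 0 0 0 5;0 0 0 0 0 0 5;0 0 0 0 0 0 5;0 0 0 0 0 0 5;0 0 0 0 0 0 5;0 0 0 0 0 0 5;0 0 0 0 0 0 5;0 0 -0.1 0 0 0 5;0 0 -0.3 0 0 0 5;0 0 -0.4 0 0 0 5;0 0 -0.4 0 0 0 5"}}

```text
clock: 9.7
position: [0.4562, -0.3798, 0.2261]
orientation: [0.003, 0.987, 0.159, 0.003]
wrist_force: [-0.4, -0.1, -2.8]
opening: 0.0127
grasp_force: 59.3
```

```bash
python3 - <<'E'
from h import *
plan()
im,d=snap('scene','e.png');p=cloud('scene',d);X,Y,Z=np.moveaxis(p,-1,0)
m=(abs(X-.456)<.14)&(abs(Y+.377)<.14)&(Z>.225)&(Z<.243); m&=~((abs(X-.456)<.055)&(abs(Y+.377)<.055))
print(m.sum(),cv2.minAreaRect((p[m][:,:2]*1000).astype(np.float32)),np.median(Z[m]))
E
```

```text
t 9.7 pos [ 0.4562 -0.3798  0.2261] yaw 18.33 F [-0.4 -0.1 -2.8] open 0.0127 g 59.299930930137634 j7 -0.09
637 ((455.82763671875, -382.12139892578125), (143.63827514648438, 140.1118621826172), 18.122285842895508) 0.2384942243464345
```

View pics/e.png

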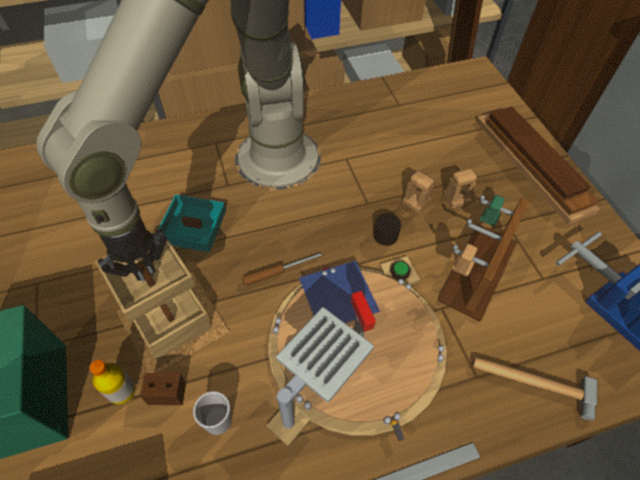

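Lifted the tray cleanly; the pad is now fully visible at about (340,290). Next I'll measure the pad precisely.

```bash
python3 - <<'E'
from h import *
for n in('top','scene'):
    im,d=load(n) if n=='scene' else snap(n);p=cloud(n,d);X,Y,Z=np.moveaxis(p,-1,0);h=cv2.cvtColor(im,cv2.COLOR_RGB2HSV);H,S,V=np.moveaxis(h,-1,0)
    m=(H>105)&(H<125)&(S>110)&(Z<0.05)&(Z>.028)&(abs(Y)<.15)&(X>.4)&(X<.65)
    m=cv2.morphologyEx(m.astype(np.uint8),cv2.MORPH_OPEN,np.ones((3,3)))>0
    q=p[m];print(n,'pad',m.sum(),cv2.minAreaRect((q[:,:2]*1000).astype(np.float32)),np.median(q[:,2]))
    m=((H<5)|(H>175))&(S>180)&(V>80)&(Z>0.17)&(Z<.2)&(abs(Y)<.2)&(X>.5);print('bar',m.sum(),cv2.minAreaRect((p[m][:,:2]*1000).astype(np.float32)))
    m=((H<5)|(H>175))&(S>180)&(V>80)&(Z<0.05)&(abs(Y)<.2)&(X>.4);print('diam',m.sum(),p[m].mean(0))
c=camera_info('scene')
im=load('scene')[0][250:340,290:390,::-1]; cv2.imwrite('pics/f.png',cv2.resize(im,(700,630),interpolation=2))
E
```

```text
top pad 421 ((519.3594360351562, 54.176605224609375), (147.61643981933594, 56.637596130371094), 17.039077758789062) 0.036091564157703995
bar 209 ((637.6704711914062, 20.895259857177734), (71.18001556396484, 20.411096572875977), 3.369304656982422)
diam 0 [nan nan nan]
scene pad 259 ((461.3900146484375, 0.32236480712890625), (121.02017974853516, 61.04768371582031), 67.07231140136719) 0.03584445827316993
bar 443 ((637.4427490234375, 16.909666061401367), (74.49188232421875, 24.837343215942383), 2.8761813640594482)
diam 1 [0.54833832 0.06950895 0.03520568]<stdin>:8: RuntimeWarning: Mean of empty slice.
  ret = um.true_divide(
```

View pics/f.png

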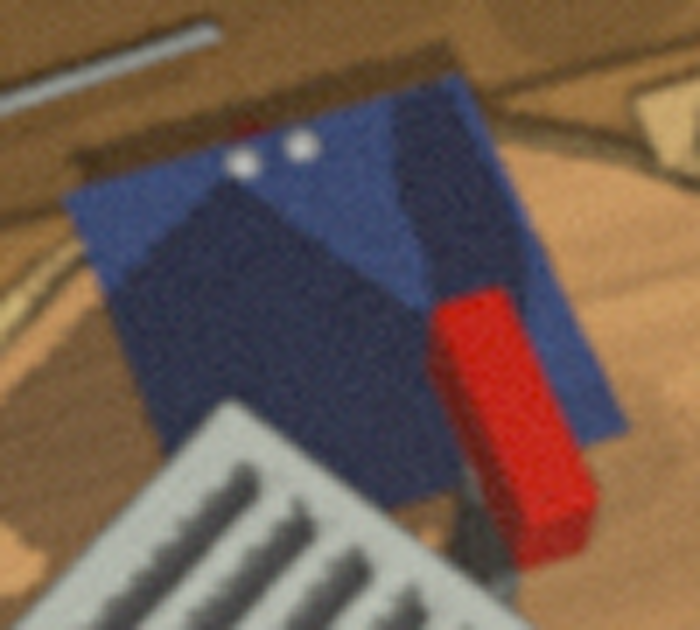

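```bash
python3 - <<'E'
from h import *
q=np.array([ray('scene',290+u/7,250+v/7,.036)[:2] for u,v in((65,198),(458,72),(630,430))])
print(q,(q[0]+q[2])/2,[np.linalg.norm(q[1]-q[0]),np.linalg.norm(q[2]-q[1])])
for a,b in((0,1),(1,2)): e=q[b]-q[a];print(np.degrees(np.arctan2(e[1],e[0])))
E
```

```text
[[ 0.4477769  -0.06390841]
 [ 0.43889142  0.08487564]
 [ 0.58991246  0.0912836 ]] [0.51884468 0.01368759] [np.float64(0.14904913852001206), np.float64(0.15115692170291176)]
93.41768153787382
2.4296543841710756
```

```bash
python3 -c "
from h import *
plan((.49,-.19,.24,10),(.515,.0147,.24,2.8))"
```

```text
t 9.8 pos [ 0.4553 -0.3773  0.2216] yaw 18.4 F [ 0.9 -0.3 -3.3] open 0.013 g 59.29961085319519 j7 -0.08
[ 3.068e-01 -5.559e-01 -6.110e-02  2.000e-04 -6.000e-04  4.670e-02]
[ 6.013e-01 -1.177e+00 -6.110e-02  2.000e-04 -6.000e-04  8.670e-02]
```

Call:
{"api": "move_arm", "payload": {"steps": "0.1 -0.1 -0.06 0 0 0.015 5;0.2 -0.2 -0.06 0 0 0.03 5;0.3 -0.35 -0.06 0 0 0.04 5;0.35 -0.5 -0.06 0 0 0.05 5;0.4 -0.65 -0.06 0 0 0.06 5;0.45 -0.8 -0.06 0 0 0.07 5;0.5 -0.9 -0.06 0 0 0.08 5;0.52 -0.98 -0.06 0 0 0.085 5;0.52 -1 -0.06 0 0 0.087 5;0.52 -1 -0.06 0 0 0.087 5;0.52 -1 -0.06 0 0 0.087 5;0.52 -1 -0.06 0 0 0.087 5"}}

```text
clock: 11.0
position: [0.5084, -0.0454, 0.2389]
orientation: [0.0, 1.0, 0.022, 0.0]
wrist_force: [0.3, -0.0, -2.1]
opening: 0.0127
grasp_force: 59.3
```

```bash
python3 -c "
from h import *
plan((.5184,.0147,.2,2.8),(.5184,.0147,.066,2.8),(.5184,.0147,.06,2.8))"
```

```text
t 11.0 pos [ 0.5084 -0.0454  0.2389] yaw 2.58 F [ 0.3 -0.  -2.1] open 0.0127 g 59.31572914123535 j7 -0.86
[ 0.0424 -0.1985  0.1296  0.0002 -0.     -0.0012]
[ 4.230e-02 -1.988e-01  5.763e-01  2.000e-04 -0.000e+00 -1.200e-03]
[ 4.230e-02 -1.988e-01  5.963e-01  2.000e-04 -0.000e+00 -1.200e-03]
```

Call:
{"api": "move_arm", "payload": {"steps": "0.042 -0.12 0 0 0 -0.001 5;0.042 -0.199 0.1 0 0 -0.001 5;0.042 -0.199 0.2 0 0 -0.001 5;0.042 -0.199 0.3 0 0 -0.001 5;0.042 -0.199 0.4 0 0 -0.001 5;0.042 -0.199 0.45 0 0 -0.001 5;0.042 -0.199 0.48 0 0 -0.001 5;0.042 -0.199 0.48 0 0 -0.001 5;0.042 -0.199 0.48 0 0 -0.001 5;0.042 -0.199 0.48 0 0 -0.001 5"}}

```text
clock: 12.0
position: [0.5189, 0.0161, 0.0958]
orientation: [-0.0, 1.0, 0.025, 0.001]
wrist_force: [0.1, -0.2, -2.0]
opening: 0.013
grasp_force: 59.3
```

```bash
python3 - <<'E'
from h import *
im,d=snap('scene','g.png');p=cloud('scene',d);X,Y,Z=np.moveaxis(p,-1,0);h=cv2.cvtColor(im,cv2.COLOR_RGB2HSV);H,S,V=np.moveaxis(h,-1,0)
m=(abs(X-.518)<.1)&(abs(Y-.015)<.1)&(Z>.1)&(Z<.12)&((abs(X-.518)>.055)|(abs(Y-.015)>.055))&(X<.595)
print(m.sum(),cv2.minAreaRect((p[m][:,:2]*1000).astype(np.float32)),np.median(Z[m]))
plan((.5184,.0147,.066,2.8),(.5184,.0147,.058,2.8))
E
```

```text
541 ((518.7760620117188, 12.664325714111328), (142.79476928710938, 141.49468994140625), 2.994494915008545) 0.11015946219300038
t 12.05 pos [0.5188 0.0163 0.0958] yaw 2.87 F [-0.   0.9 -3.4] open 0.0127 g 59.3061625957489 j7 -0.71
[-0.0018  0.0051  0.0994 -0.     -0.0005  0.0004]
[-0.0019  0.0051  0.1261 -0.     -0.0005  0.0004]
```

View pics/g.png

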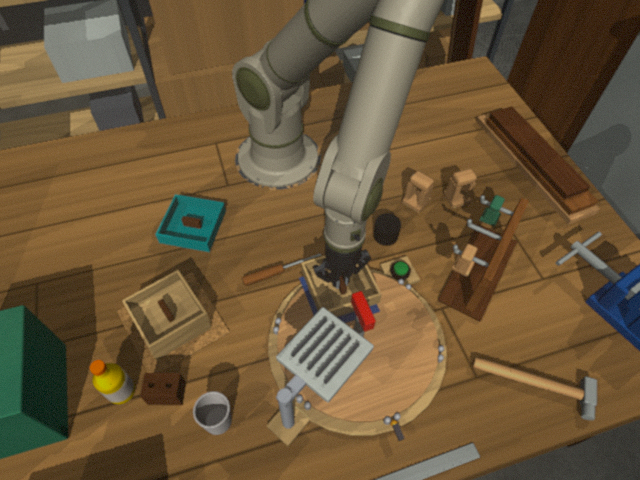

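Call:
{"api": "move_arm", "payload": {"steps": "0 0.001 0.04 0 0 0 5;0 0.001 0.08 0 0 0 5;0 0.001 0.1 0 0 0 5;0 0.001 0.11 0 0 0 5;0 0.001 0.115 0 0 0 5;0 0.001 0.12 0 0 0 5;0 0.001 0.122 0 0 0 5;0 0.001 0.122 0 0 0 5"}}

```text
clock: 12.85
position: [0.5185, 0.016, 0.0586]
orientation: [-0.0, 1.0, 0.025, 0.0]
wrist_force: [0.4, 0.5, -2.2]
opening: 0.0126
grasp_force: 59.5
```

Not in contact yet, so I'll lower it further.

Call:
{"api": "move_arm", "payload": {"steps": "0 0 0.003 0 0 0 5;0 0 0.006 0 0 0 5;0 0 0.008 0 0 0 5;0 0 0.008 0 0 0 5"}}

```text
clock: 13.25
position: [0.5185, 0.016, 0.0579]
orientation: [-0.001, 1.0, 0.025, 0.001]
wrist_force: [-6.4, 1.5, 30.6]
opening: 0.0129
grasp_force: 64.1
```

Call:
{"api": "move_arm", "payload": {"steps": "0 0 -0.006 0 0 0 5;0 0 -0.006 0 0 0 40;0 0 -0.006 0 0 0 40;0 0 -0.006 0 0 0 40;0 0 -0.006 0 0 0 40;0 0 -0.08 0 0 0 40;0 0 -0.2 0 0 0 40;0 0 -0.35 0 0 0 40;0 0 -0.5 0 0 0 40;0 0 -0.65 0 0 0 40;0 -0.15 -0.65 0 0 0 50;0 -0.3 -0.65 0 0 0 60;0 -0.3 -0.65 0 0 0 60;0 -0.3 -0.65 0 0 0 60"}}

```text
clock: 14.65
position: [0.5134, 0.107, 0.2506]
orientation: [0.0, 1.0, 0.027, -0.0]
wrist_force: [-1.2, -0.3, -0.2]
opening: 0.0602
grasp_force: 0.0
```

```bash
python3 - <<'E'
from h import *
plan()
for n in('scene','top'):
    im,d=snap(n);p=cloud(n,d);X,Y,Z=np.moveaxis(p,-1,0);h=cv2.cvtColor(im,cv2.COLOR_RGB2HSV);H,S,V=np.moveaxis(h,-1,0)
    m=(abs(X-.518)<.09)&(abs(Y-.015)<.09)&(Z>.069)&(Z<.08)
    print(n,'rim',m.sum(),cv2.minAreaRect((p[m][:,:2]*1000).astype(np.float32)),np.median(Z[m]))
    g=(H>60)&(H<90)&(S>80)&(Y>.35)&(X>.4)&(Y<.5)&(X<.55)&(Z>.165); 
    if g.sum()>20: print(' green',g.sum(),cv2.minAreaRect((p[g][:,:2]*1000).astype(np.float32)))
    w=(np.hypot(X-.573,Y-.294)<.035)&(V>100)&(Z>.164)&(Z<.18)&(X*np.cos(np.radians(41.5))+Y*np.sin(np.radians(41.5))<.655)
    if w.sum()>20: print(' wood',w.sum(),cv2.minAreaRect((p[w][:,:2]*1000).astype(np.float32)),p[w].mean(0))
a=cv2.resize(load('scene')[0][170:310,430:550,::-1],(400,466),interpolation=2);b=cv2.resize(load('scene')[0][240:340,280:400,::-1],(400,466),interpolation=2)
cv2.imwrite('pics/i.png',np.hstack([a,b]))
E
```

```text
t 14.65 pos [0.5134 0.107  0.2506] yaw 3.04 F [-1.2 -0.3 -0.2] open 0.0602 g 0.0 j7 -1.15
scene rim 542 ((517.49658203125, 12.458370208740234), (143.20404052734375, 140.95196533203125), 2.5429892539978027) 0.07302180894621552
 green 131 ((462.8939208984375, 421.27496337890625), (22.495777130126953, 39.76215362548828), 42.215187072753906)
 wood 190 ((568.5570678710938, 290.6824645996094), (45.581905364990234, 39.673065185546875), 0.9652628302574158) [0.57186161 0.28944602 0.17095766]
top rim 356 ((522.200439453125, 18.173343658447266), (141.28131103515625, 139.90347290039062), 2.6756064891815186) 0.07366460467909267
 green 129 ((462.98992919921875, 425.44305419921875), (22.91484260559082, 37.56641387939453), 39.07156753540039)
 wood 105 ((575.55908203125, 299.7264099121094), (20.83676528930664, 41.65696716308594), 50.30033493041992) [0.57394096 0.29979761 0.17243415]
```

View pics/i.png

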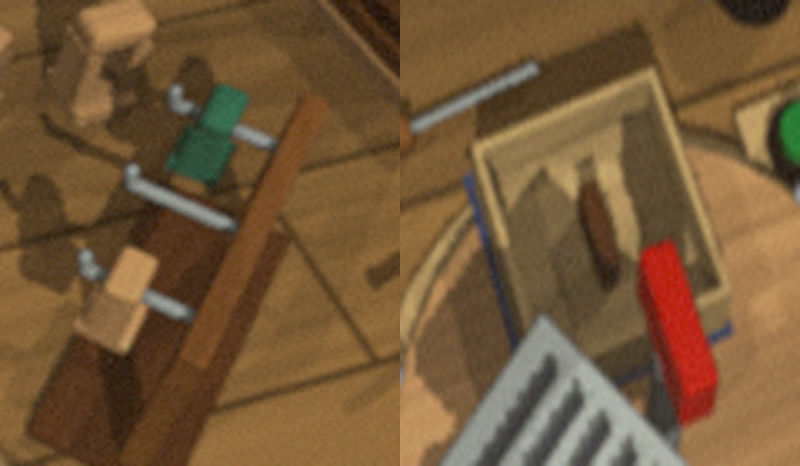

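```bash
python3 - <<'E'
from h import *
q=np.array([ray('scene',430+u/3.3333,170+v/3.3333,.172)[:2] for u,v in((127,247),(158,262),(133,312),(100,295))])
print(q.round(4),q.mean(0)); e=q[1]-q[0];print(np.degrees(np.arctan2(e[1],e[0])));e=q[2]-q[1];print(np.degrees(np.arctan2(e[1],e[0])))
q=np.array([ray('scene',430+u/3.3333,170+v/3.3333,.172)[:2] for u,v in((215,85),(248,97),(235,132),(203,120))]);print(q.mean(0))
plan((.464,.4235,.25,41.5),(.464,.4235,.146,41.5))
E
```

```text
[[0.5523 0.2994]
 [0.5693 0.3134]
 [0.5998 0.2792]
 [0.5816 0.2647]] [0.57574041 0.28918292]
39.58531114582159
-48.23535883781348
[0.46480927 0.42166825]
t 14.75 pos [0.5137 0.105  0.2509] yaw 2.81 F [ 0.4 -0.4 -0.1] open 0.0597 g 0.0 j7 -1.15
[-1.1330e-01 -1.0687e+00  2.5000e-03  2.0000e-04  1.0000e-04 -2.1490e-01]
[-1.1320e-01 -1.0689e+00  3.4920e-01  2.0000e-04  1.0000e-04 -2.1490e-01]
```

Call:
{"api": "move_arm", "payload": {"steps": "-0.1 -1 0 0 0 -0.215 60;-0.1 -1 0 0 0 -0.215 60;-0.1 -1 0 0 0 -0.215 60;-0.1 -1 0 0 0 -0.215 60;-0.1 -1 0 0 0 -0.215 60;-0.1 -1 0 0 0 -0.215 60;-0.1 -1 0 0 0 -0.215 60;-0.1 -1 0 0 0 -0.215 60;-0.1 -1 0 0 0 -0.215 60;-0.1 -1 0 0 0 -0.215 60;-0.1 -1 0 0 0 -0.215 60"}}

```text
clock: 15.85
position: [0.4696, 0.4025, 0.2513]
orientation: [-0.0, 0.935, 0.354, 0.0]
wrist_force: [0.2, 0.1, -0.2]
opening: 0.0599
grasp_force: 0.0
```

```bash
python3 -c "
from h import *
plan((.464,.4235,.25,41.5),(.464,.4235,.146,41.5))"
```

```text
t 15.85 pos [0.4696 0.4025 0.2513] yaw 41.42 F [ 0.2  0.1 -0.2] open 0.0599 g 0.0 j7 -1.11
[ 0.0324 -0.0647  0.0043 -0.     -0.0001 -0.0004]
[ 3.23e-02 -6.47e-02  3.51e-01 -0.00e+00 -1.00e-04 -4.00e-04]
```

Call:
{"api": "move_arm", "payload": {"steps": "0.032 -0.065 0.004 0 0 0 60;0.032 -0.065 0.004 0 0 0 60;0.032 -0.065 0.1 0 0 0 60;0.032 -0.065 0.2 0 0 0 60;0.032 -0.065 0.3 0 0 0 60;0.032 -0.065 0.35 0 0 0 60;0.032 -0.065 0.35 0 0 0 60;0.032 -0.065 0.35 0 0 0 60;0.032 -0.065 0.35 0 0 0 30;0.032 -0.065 0.35 0 0 0 30;0.032 -0.065 0.35 0 0 0 30;0.032 -0.065 0.35 0 0 0 30;0.032 -0.065 0.35 0 0 0 30"}}

```text
clock: 17.15
position: [0.4638, 0.4254, 0.1475]
orientation: [-0.001, 0.935, 0.355, 0.001]
wrist_force: [-1.3, -0.1, 7.3]
opening: 0.0391
grasp_force: 59.6
```

```bash
python3 -c "
from h import *
plan()
im,d=snap('scene'); cv2.imwrite('pics/j.png',cv2.resize(im[130:300,410:570,::-1],(640,680)[:2] and (560,595),interpolation=2))"
```

```text
t 17.15 pos [0.4638 0.4254 0.1475] yaw 41.57 F [-1.3 -0.1  7.3] open 0.0391 g 59.646516144275665 j7 -1.03
```

View pics/j.png

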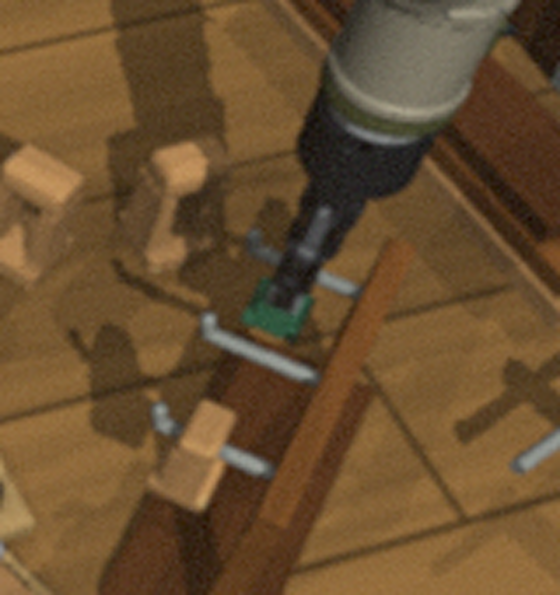

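The fingers hold the green pull (opening 39 mm, drawn at about (275,310) in the crop). I'll lift it within the window, slide it off the peg, then raise it.

Call:
{"api": "move_arm", "payload": {"steps": "0 0 -0.03 0 0 0 30;0 0 -0.06 0 0 0 30;0 0 -0.06 0 0 0 30;0 0 -0.06 0 0 0 30;-0.06 0 -0.06 0 0 0 30;-0.12 0 -0.06 0 0 0 30;-0.18 0 -0.06 0 0 0 30;-0.24 0 -0.06 0 0 0 30;-0.28 0 -0.06 0 0 0 30;-0.28 0 -0.06 0 0 0 30;-0.28 0 -0.06 0 0 0 30;-0.28 0 -0.2 0 0 0 30;-0.28 0 -0.4 0 0 0 30;-0.28 0 -0.4 0 0 0 30;-0.28 0 -0.4 0 0 0 30;-0.28 0 -0.4 0 0 0 30"}}

```text
clock: 18.8
position: [0.3999, 0.3697, 0.2652]
orientation: [0.0, 0.935, 0.355, -0.0]
wrist_force: [-0.6, -0.0, -1.5]
opening: 0.0393
grasp_force: 60.7
```

```bash
python3 - <<'E'
from h import *
# target slot left (+y) in tray; centre (.5195,.0155) yaw 2.7
c=np.array([.5187,.0155]); n=np.array([-np.sin(np.radians(2.7)),np.cos(np.radians(2.7))]); print(c+.036*n,c-.036*n)
t=c-.036*n
plan((.46,.16,.25,92.7),(t[0],t[1],.2,92.7))
im,d=snap('scene'); p=cloud('scene',d);X,Y,Z=np.moveaxis(p,-1,0);h=cv2.cvtColor(im,cv2.COLOR_RGB2HSV);H,S,V=np.moveaxis(h,-1,0)
g=(H>60)&(H<90)&(S>80)&(Y>.25)&(X>.3)&(Y<.5)&(X<.55)&(Z>.1);print(p[g].min(0),p[g].max(0),g.sum())
E
```

```text
[0.51700417 0.05146004] [ 0.52039583 -0.02046004]
t 18.8 pos [0.3999 0.3697 0.2652] yaw 41.62 F [-0.6 -0.  -1.5] open 0.0393 g 60.68537637591362 j7 -1.15
[-3.143e-01  6.556e-01  5.070e-02 -1.000e-04  2.000e-04 -2.838e-01]
[-5.633e-01  1.239e+00  2.175e-01 -1.000e-04  2.000e-04 -2.838e-01]
[0.38635368 0.33988169 0.22469585] [0.42470626 0.38911245 0.28659237] 142
```

Call:
{"api": "move_arm", "payload": {"steps": "-0.1 0.2 0.02 0 0 -0.05 30;-0.2 0.4 0.04 0 0 -0.1 30;-0.3 0.6 0.05 0 0 -0.15 30;-0.36 0.75 0.05 0 0 -0.2 30;-0.42 0.9 0.05 0 0 -0.24 30;-0.45 1 0.05 0 0 -0.28 30;-0.46 1 0.05 0 0 -0.284 30;-0.46 1 0.05 0 0 -0.284 30;-0.46 1 0.05 0 0 -0.284 30;-0.46 1 0.05 0 0 -0.284 30;-0.46 1 0.05 0 0 -0.284 30;-0.46 1 0.05 0 0 -0.284 30"}}

```text
clock: 20.05
position: [0.4958, 0.0544, 0.2507]
orientation: [-0.0, 0.69, 0.724, -0.0]
wrist_force: [0.1, 1.1, -1.2]
opening: 0.0396
grasp_force: 60.7
```

```bash
python3 -c "
from h import *
plan((.5204,-.0205,.2,92.7),(.5204,-.0205,.095,92.7))"
```

```text
t 20.05 pos [0.4958 0.0544 0.2507] yaw 92.81 F [ 0.1  1.1 -1.2] open 0.0396 g 60.707582607865334 j7 0.17
[-2.536e-01  6.990e-02  1.691e-01 -2.000e-04  0.000e+00  6.000e-04]
[-2.536e-01  7.010e-02  5.191e-01 -2.000e-04  0.000e+00  6.000e-04]
```

Call:
{"api": "move_arm", "payload": {"steps": "-0.15 0.04 0.05 0 0 0 30;-0.254 0.07 0.1 0 0 0 30;-0.254 0.07 0.17 0 0 0 30;-0.254 0.07 0.27 0 0 0 30;-0.254 0.07 0.37 0 0 0 30;-0.254 0.07 0.46 0 0 0 30;-0.254 0.07 0.52 0 0 0 30;-0.254 0.07 0.52 0 0 0 30;-0.254 0.07 0.52 0 0 0 30;-0.254 0.07 0.545 0 0 0 30;-0.254 0.07 0.555 0 0 0 30;-0.254 0.07 0.555 0 0 0 30"}}

```text
clock: 21.25
position: [0.5212, -0.0216, 0.0856]
orientation: [0.0, 0.69, 0.724, 0.001]
wrist_force: [-0.7, 1.3, 7.7]
opening: 0.0396
grasp_force: 61.7
```

Call:
{"api": "move_arm", "payload": {"steps": "0 0 0.003 0 0 0 30;0 0 0.003 0 0 0 30;0 0 0.003 0 0 0 60;0 0 0.003 0 0 0 60;0 0 0.003 0 0 0 60;0 0 -0.15 0 0 0 60;0 0 -0.3 0 0 0 60;0 0 -0.45 0 0 0 60;0 0 -0.55 0 0 0 60;0.15 0 -0.55 0 0 0 60;0.3 0 -0.55 0 0 0 60;0.45 0 -0.55 0 0 0 60;0.6 0 -0.55 0 0 0 60;0.6 0 -0.55 0 0 0 60;0.6 0 -0.55 0 0 0 60"}}

```text
clock: 22.75
position: [0.5118, 0.159, 0.2492]
orientation: [0.0, 0.689, 0.724, -0.0]
wrist_force: [0.4, -1.2, 0.4]
opening: 0.0598
grasp_force: 0.0
```

```bash
python3 - <<'E'
from h import *
for n in('scene','top'):
    im,d=snap(n);p=cloud(n,d);X,Y,Z=np.moveaxis(p,-1,0);h=cv2.cvtColor(im,cv2.COLOR_RGB2HSV);H,S,V=np.moveaxis(h,-1,0)
    m=(abs(X-.518)<.09)&(abs(Y-.015)<.09)&(Z>.069)&(Z<.08)
    print(n,'rim',m.sum(),cv2.minAreaRect((p[m][:,:2]*1000).astype(np.float32)),np.median(Z[m]))
    g=(H>60)&(H<90)&(S>80)&(abs(Y)<.08)&(X>.4)&(X<.62)&(Z>.045)
    q=p[g]
    if g.sum()>20: q2=q[q[:,2]>.105];print(' green',g.sum(),q.max(0),cv2.minAreaRect((q2[:,:2]*1000).astype(np.float32)),np.median(q2[:,2]))
    # wood: along/perp peg frame
    c,s=np.cos(np.radians(41.5)),np.sin(np.radians(41.5)); A=X*c+Y*s; B=-X*s+Y*c
    w=(Z>.164)&(Z<.18)&(V>100)&(H<25)&(A>.56)&(A<.645)&(B>-.22)&(B<-.1)
    if w.sum()>20:
        q=p[w]; a,b=A[w],B[w]; a0,a1=np.percentile(a,[3,97]);b0,b1=np.percentile(b,[3,97]);am,bm=(a0+a1)/2,(b0+b1)/2
        print(' wood',w.sum(),a0,a1,b0,b1,'->',am*c-bm*s,am*s+bm*c)
plan((.573,.2935,.25,41.5))
E
```

```text
scene rim 568 ((518.2318115234375, 12.669437408447266), (143.84226989746094, 140.60797119140625), 3.072511911392212) 0.07296232170420619
 green 147 [ 0.5403902  -0.01409178  0.11581564] ((522.2781372070312, -26.66958236694336), (36.232112884521484, 23.593101501464844), 5.770437717437744) 0.11052305571137859
 wood 185 0.6090660974648368 0.6323032222159932 -0.17898274088072605 -0.14272056584360804 -> 0.5714488570998749 0.29080733324625985
top rim 413 ((521.7595825195312, 18.415977478027344), (141.4573974609375, 139.95082092285156), 2.8200840950012207) 0.07355011790898472
 green 129 [ 0.54115657 -0.00650715  0.1156265 ] ((522.619873046875, -20.964876174926758), (34.02143859863281, 24.80076026916504), 0.26918110251426697) 0.109982704867476
t 22.85 pos [0.5121 0.1568 0.2495] yaw 92.63 F [-0.2 -0.4 -0.1] open 0.06 g 0.0 j7 0.01
[ 4.460e-01  2.237e-01 -2.100e-03  0.000e+00  2.000e-04  2.840e-01]
```

Call:
{"api": "move_arm", "payload": {"steps": "0.15 0.08 0 0 0 0.05 60;0.3 0.16 0 0 0 0.1 60;0.445 0.222 0 0 0 0.15 60;0.445 0.222 0 0 0 0.2 60;0.445 0.222 0 0 0 0.24 60;0.445 0.222 0 0 0 0.284 60;0.445 0.222 0 0 0 0.284 60;0.445 0.222 0 0 0 0.284 60;0.445 0.222 0 0 0 0.284 60"}}

```text
clock: 23.75
position: [0.5727, 0.2935, 0.2497]
orientation: [-0.0, 0.935, 0.356, 0.0]
wrist_force: [0.5, 0.3, -0.9]
opening: 0.0603
grasp_force: 0.0
```

```bash
python3 -c "
from h import *
plan((.5715,.293,.25,41.5),(.5715,.293,.147,41.5))"
```

```text
t 23.75 pos [0.5727 0.2935 0.2497] yaw 41.68 F [ 0.5  0.3 -0.9] open 0.0603 g 0.0 j7 -0.84
[-0.0042 -0.0013 -0.0011 -0.     -0.0001  0.001 ]
[-4.300e-03 -1.300e-03  3.422e-01 -0.000e+00 -1.000e-04  1.000e-03]
```

Call:
{"api": "move_arm", "payload": {"steps": "-0.004 -0.001 0.1 0 0 0 60;-0.004 -0.001 0.2 0 0 0 60;-0.004 -0.001 0.3 0 0 0 60;-0.004 -0.001 0.342 0 0 0 60;-0.004 -0.001 0.342 0 0 0 60;-0.004 -0.001 0.342 0 0 0 60;-0.004 -0.001 0.342 0 0 0 30;-0.004 -0.001 0.342 0 0 0 30;-0.004 -0.001 0.342 0 0 0 30;-0.004 -0.001 0.342 0 0 0 30;-0.004 -0.001 0.342 0 0 0 30"}}

```text
clock: 24.85
position: [0.5721, 0.294, 0.1484]
orientation: [-0.0, 0.935, 0.355, 0.001]
wrist_force: [-1.5, 0.1, 6.8]
opening: 0.0391
grasp_force: 59.5
```

Call:
{"api": "move_arm", "payload": {"steps": "0 0 -0.03 0 0 0 30;0 0 -0.06 0 0 0 30;0 0 -0.06 0 0 0 30;0 0 -0.06 0 0 0 30;-0.06 0 -0.06 0 0 0 30;-0.12 0 -0.06 0 0 0 30;-0.18 0 -0.06 0 0 0 30;-0.24 0 -0.06 0 0 0 30;-0.28 0 -0.06 0 0 0 30;-0.28 0 -0.06 0 0 0 30;-0.28 0 -0.06 0 0 0 30;-0.28 0 -0.2 0 0 0 30;-0.28 0 -0.36 0 0 0 30;-0.28 0 -0.36 0 0 0 30;-0.28 0 -0.36 0 0 0 30;-0.28 0 -0.36 0 0 0 30"}}

```text
clock: 26.45
position: [0.5082, 0.2387, 0.2541]
orientation: [0.0, 0.935, 0.355, -0.0]
wrist_force: [0.1, -0.2, -1.2]
opening: 0.0392
grasp_force: 60.9
```

```bash
python3 - <<'E'
from h import *
im,d=snap('scene'); p=cloud('scene',d);X,Y,Z=np.moveaxis(p,-1,0)
m=(abs(X-.518)<.09)&(abs(Y-.015)<.09)&(Z>.069)&(Z<.08)
print('rim',m.sum(),cv2.minAreaRect((p[m][:,:2]*1000).astype(np.float32)))
plan((.517,.0525,.25,92.7),(.517,.0525,.095,92.7))
E
```

```text
rim 571 ((517.8515014648438, 12.784122467041016), (142.64068603515625, 141.33538818359375), 2.9217028617858887)
t 26.5 pos [0.508  0.2384 0.2538] yaw 41.6 F [-0.3 -0.3 -1. ] open 0.0393 g 60.930235683918 j7 -0.8
[-3.891e-01  4.833e-01  1.320e-02 -3.000e-04  5.000e-04 -2.839e-01]
[-3.882e-01  4.834e-01  5.299e-01 -3.000e-04  5.000e-04 -2.839e-01]
```

Call:
{"api": "move_arm", "payload": {"steps": "-0.1 0.12 0.01 0 0 -0.05 30;-0.2 0.24 0.01 0 0 -0.1 30;-0.3 0.36 0.01 0 0 -0.15 30;-0.389 0.483 0.01 0 0 -0.2 30;-0.389 0.483 0.01 0 0 -0.25 30;-0.389 0.483 0.01 0 0 -0.284 30;-0.389 0.483 0.01 0 0 -0.284 30;-0.389 0.483 0.01 0 0 -0.284 30;-0.389 0.483 0.12 0 0 -0.284 30;-0.389 0.483 0.24 0 0 -0.284 30;-0.389 0.483 0.36 0 0 -0.284 30;-0.389 0.483 0.46 0 0 -0.284 30;-0.389 0.483 0.53 0 0 -0.284 30;-0.389 0.483 0.53 0 0 -0.284 30;-0.389 0.483 0.555 0 0 -0.284 30;-0.389 0.483 0.565 0 0 -0.284 30;-0.389 0.483 0.565 0 0 -0.284 30"}}

```text
clock: 28.2
position: [0.5177, 0.0524, 0.0866]
orientation: [0.0, 0.691, 0.723, 0.001]
wrist_force: [-1.3, 0.6, 2.4]
opening: 0.0393
grasp_force: 60.9
```

Call:
{"api": "move_arm", "payload": {"steps": "0 0 0.003 0 0 0 30;0 0 0.005 0 0 0 30;0 0 0.005 0 0 0 60;0 0 0.005 0 0 0 60;0 0 0.005 0 0 0 60;0 0 -0.15 0 0 0 60;0 0 -0.3 0 0 0 60;0 0 -0.45 0 0 0 60;0 0 -0.55 0 0 0 60;0.15 0 -0.55 0 0 0 50;0.3 0 -0.55 0 0 0 50;0.4 0 -0.55 0 0 0 50;0.4 0 -0.55 0 0 0 50;0.4 0 -0.55 0 0 0 50;0.4 0 -0.55 0 0 0 50"}}

```text
clock: 29.7
position: [0.5117, 0.1709, 0.2505]
orientation: [0.0, 0.691, 0.723, -0.0]
wrist_force: [-0.7, -1.3, -0.2]
opening: 0.0502
grasp_force: 0.0
```

```bash
python3 - <<'E'
from h import *
plan((.6385,.0195,.25,2.7),(.6385,.0195,.17,2.7))
a=cv2.resize(snap('scene')[0][230:360,270:450,::-1],(720,520),interpolation=2)
cv2.imwrite('pics/k.png',a)
E
```

```text
t 29.7 pos [0.5117 0.1709 0.2505] yaw 92.61 F [-0.7 -1.3 -0.2] open 0.0502 g 0.0 j7 0.01
[-5.234e-01  3.993e-01  1.800e-03  1.000e-04  1.000e-04  4.995e-01]
[-5.233e-01  3.993e-01  2.685e-01  1.000e-04  1.000e-04  4.995e-01]
```

View pics/k.png

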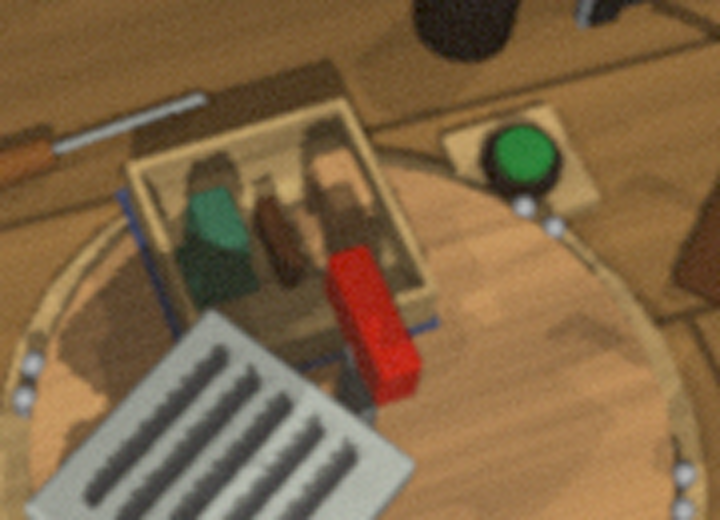

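Call:
{"api": "move_arm", "payload": {"steps": "-0.15 0.12 0 0 0 0.05 50;-0.3 0.24 0 0 0 0.1 50;-0.45 0.36 0 0 0 0.15 50;-0.523 0.4 0 0 0 0.2 50;-0.523 0.4 0 0 0 0.25 50;-0.523 0.4 0 0 0 0.3 50;-0.523 0.4 0 0 0 0.35 50;-0.523 0.4 0 0 0 0.4 50;-0.523 0.4 0 0 0 0.45 50;-0.523 0.4 0 0 0 0.5 50;-0.523 0.4 0 0 0 0.5 50;-0.523 0.4 0 0 0 0.5 50;-0.523 0.4 0 0 0 0.5 50;-0.523 0.4 0 0 0 0.5 50"}}

```text
clock: 31.15
position: [0.6389, 0.0204, 0.2505]
orientation: [-0.0, 1.0, 0.024, 0.0]
wrist_force: [0.2, -0.4, -0.5]
opening: 0.0499
grasp_force: 0.0
```

```bash
python3 - <<'E'
from h import *
plan((.6385,.0195,.25,2.7),(.6385,.0195,.172,2.7))
E
```

```text
t 31.15 pos [0.6389 0.0204 0.2505] yaw 2.74 F [ 0.2 -0.4 -0.5] open 0.0499 g 0.0 j7 -0.93
[-0.0013  0.0029  0.0018 -0.0001 -0.0001  0.0002]
[-1.400e-03  2.900e-03  2.618e-01 -1.000e-04 -1.000e-04  2.000e-04]
```

Call:
{"api": "move_arm", "payload": {"steps": "-0.001 0.003 0.1 0 0 0 50;-0.001 0.003 0.2 0 0 0 50;-0.001 0.003 0.26 0 0 0 50;-0.001 0.003 0.26 0 0 0 50;-0.001 0.003 0.26 0 0 0 10;-0.001 0.003 0.26 0 0 0 10;-0.001 0.003 0.26 0 0 0 10;-0.001 0.003 0.26 0 0 0 10;-0.001 0.003 0.26 0 0 0 10"}}

```text
clock: 32.05
position: [0.6393, 0.0204, 0.174]
orientation: [-0.001, 1.0, 0.024, 0.001]
wrist_force: [-2.0, 2.4, 6.6]
opening: 0.023
grasp_force: 60.2
```

Call:
{"api": "move_arm", "payload": {"steps": "0 0 0 0 0 -0.015 10;0 0 0 0 0 -0.04 10;0 0 0 0 0 -0.07 10;0 0 0 0 0 -0.11 10;0 0 0 0 0 -0.15 10;0 0 0 0 0 -0.19 10;0 0 0 0 0 -0.23 10;0 0 0 0 0 -0.27 10;0 0 0 0 0 -0.31 10;0 0 0 0 0 -0.35 10;0 0 0 0 0 -0.39 10;0 0 0 0 0 -0.43 10;0 0 0 0 0 -0.47 10;0 0 0 0 0 -0.51 10;0 0 0 0 0 -0.55 10;0 0 0 0 0 -0.59 10;0 0 0 0 0 -0.62 10;0 0 0 0 0 -0.645 10;0 0 0 0 0 -0.66 10;0 0 0 0 0 -0.667 10"}}

```text
clock: 34.05
position: [0.6372, 0.0216, 0.1739]
orientation: [-0.001, 0.478, 0.878, 0.001]
wrist_force: [-9.6, 5.5, 13.1]
opening: 0.0233
grasp_force: 61.2
```

```bash
python3 -c "
from h import *
plan((.638,.0195,.168,122.7)); print(get_obs()['ft_torque'])"
```

```text
t 34.05 pos [0.6372 0.0216 0.1739] yaw 122.91 F [-9.6  5.5 13.1] open 0.0233 g 61.20580852031708 j7 0.75
[-0.0074 -0.0015  0.0197 -0.0001 -0.001   0.0011]
[ 1.10580196  1.88384479 -0.55318718]
```

Release, rise, and head toward the button.

Call:
{"api": "move_arm", "payload": {"steps": "0 0 0 0 0 0 10;0 0 0 0 0 0 10;0 0 0 0 0 0 10;0 0 0 0 0 0 50;0 0 0 0 0 0 50;0 0 0 0 0 0 50;0 0 0 0 0 0 50;0 0 -0.1 0 0 0 50;0 0 -0.25 0 0 0 50;0 0 -0.25 0 0 0 50;0 0 -0.25 0 0 0 0;0 0 -0.25 0 0 0 0;0 0 -0.25 0 0 0 0"}}

```text
clock: 35.35
position: [0.6381, 0.0201, 0.2462]
orientation: [-0.001, 0.479, 0.878, -0.001]
wrist_force: [-1.0, -0.1, 0.9]
opening: 0.007
grasp_force: 0.0
```

```bash
python3 - <<'E'
from h import *
plan((.4917,.1887,.12,122.7),(.4917,.1887,.055,122.7))
E
```

```text
t 35.35 pos [0.6381 0.0201 0.2462] yaw 122.75 F [-1.  -0.1  0.9] open 0.007 g 0.0 j7 0.7
[ 7.362e-01 -1.057e-01  4.214e-01 -6.000e-04 -2.000e-04  3.000e-04]
[ 7.360e-01 -1.053e-01  6.381e-01 -6.000e-04 -2.000e-04  3.000e-04]
```

Call:
{"api": "move_arm", "payload": {"steps": "0.15 -0.02 0 0 0 0 0;0.3 -0.04 0 0 0 0 0;0.45 -0.06 0 0 0 0 0;0.6 -0.08 0 0 0 0 0;0.736 -0.106 0.05 0 0 0 0;0.736 -0.106 0.2 0 0 0 0;0.736 -0.106 0.35 0 0 0 0;0.736 -0.106 0.5 0 0 0 0;0.736 -0.106 0.6 0 0 0 0;0.736 -0.106 0.6 0 0 0 0;0.736 -0.106 0.6 0 0 0 0"}}

```text
clock: 36.45
position: [0.4923, 0.188, 0.0671]
orientation: [-0.001, 0.479, 0.878, -0.001]
wrist_force: [-0.2, 0.3, 0.3]
opening: -0.0
grasp_force: 0.0
```

```bash
python3 - <<'E'
from h import *
plan()
im,d=snap('scene'); p=cloud('scene',d);X,Y,Z=np.moveaxis(p,-1,0);h=cv2.cvtColor(im,cv2.COLOR_RGB2HSV);H,S,V=np.moveaxis(h,-1,0)
m=(H>50)&(H<80)&(S>120)&(Z<0.06)&(Y>0.1)&(X<.55);print(m.sum(),p[m].mean(0))
cv2.imwrite('pics/l.png',cv2.resize(im[220:460,260:460,::-1],(600,720)[:2] and (500,600),interpolation=2))
E
```

```text
t 36.45 pos [0.4923 0.188  0.0671] yaw 122.71 F [-0.2  0.3  0.3] open -0.0 g 0.0 j7 0.5
125 [0.49434825 0.18383588 0.03211166]
```

View pics/l.png

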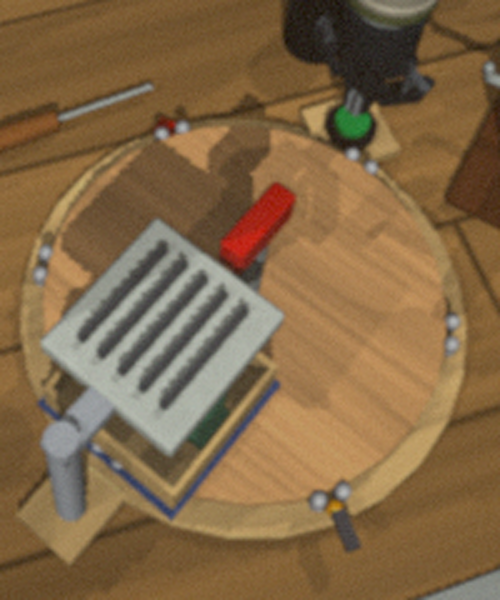

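The pad is under the lamp with the tray on it, the roller sits between its studs at (330,500), and the shut fingers are above the button. Now press it.

Call:
{"api": "move_arm", "payload": {"steps": "0 0 0.04 0 0 0 0;0 0 0.06 0 0 0 0;0 0 0.07 0 0 0 0;0 0 0.075 0 0 0 0;0 0 0.075 0 0 0 0"}}

```text
clock: 37.0
position: [0.4925, 0.1886, 0.045]
orientation: [-0.0, 0.479, 0.878, 0.0]
wrist_force: [-0.4, 0.6, 1.3]
opening: 0.0001
grasp_force: 0.7
```

Call:
{"api": "move_arm", "payload": {"steps": "0 0 0.008 0 0 0 0;0 0 0.014 0 0 0 0;0 0 0.018 0 0 0 0;0 0 0.021 0 0 0 0;0 0 0.021 0 0 0 0"}}

```text
clock: 37.5
position: [0.4925, 0.1887, 0.0391]
orientation: [0.0, 0.479, 0.878, 0.0]
wrist_force: [-1.9, 0.3, 8.8]
opening: -0.0001
grasp_force: 4.9
```

Call:
{"api": "move_arm", "payload": {"steps": "0 0 0.003 0 0 0 0;0 0 0.006 0 0 0 0;0 0 0.006 0 0 0 0"}}

```text
clock: 37.8
position: [0.4926, 0.1887, 0.0386]
orientation: [0.0, 0.479, 0.878, 0.001]
wrist_force: [-5.9, -2.1, 31.8]
opening: -0.0003
grasp_force: 15.8
```

Bottomed out, so the button is fully pressed. I'll retract and check.

Call:
{"api": "move_arm", "payload": {"steps": "0 0 0 0 0 0 0;0 0 -0.1 0 0 0 0;0 0 -0.25 0 0 0 0;0 0 -0.4 0 0 0 0;0 0 -0.55 0 0 0 0;0 0 -0.7 0 0 0 0;0.2 0.1 -0.7 0 0 0 0;0.4 0.2 -0.7 0 0 0 0;0.4 0.2 -0.7 0 0 0 0;0.4 0.2 -0.7 0 0 0 0;0.4 0.2 -0.7 0 0 0 0;0.4 0.2 -0.7 0 0 0 0"}}

```text
clock: 39.0
position: [0.4782, 0.3206, 0.2466]
orientation: [0.0, 0.48, 0.877, -0.0]
wrist_force: [0.2, -1.1, -0.1]
opening: -0.0004
grasp_force: 0.0
```

```bash
python3 - <<'E'
from h import *
plan()
im,d=snap('scene','m.png'); p=cloud('scene',d);X,Y,Z=np.moveaxis(p,-1,0);h=cv2.cvtColor(im,cv2.COLOR_RGB2HSV);H,S,V=np.moveaxis(h,-1,0)
m=((H<5)|(H>175))&(S>180)&(V>80)&(Z>0.17)&(Z<.2)&(abs(Y)<.2)&(X>.5);print('bar',cv2.minAreaRect((p[m][:,:2]*1000).astype(np.float32)))
m=(H>50)&(H<80)&(S>120)&(Z<0.06)&(Y>0.1)&(X<.55);print(m.sum(),p[m].mean(0))
E
```

```text
t 39.0 pos [0.4782 0.3206 0.2466] yaw 122.67 F [ 0.2 -1.1 -0.1] open -0.0004 g 0.0 j7 0.15
bar ((639.3621826171875, 16.201465606689453), (22.318389892578125, 73.23631286621094), 31.270374298095703)
156 [0.49148503 0.18537005 0.03245715]
```

View pics/m.png

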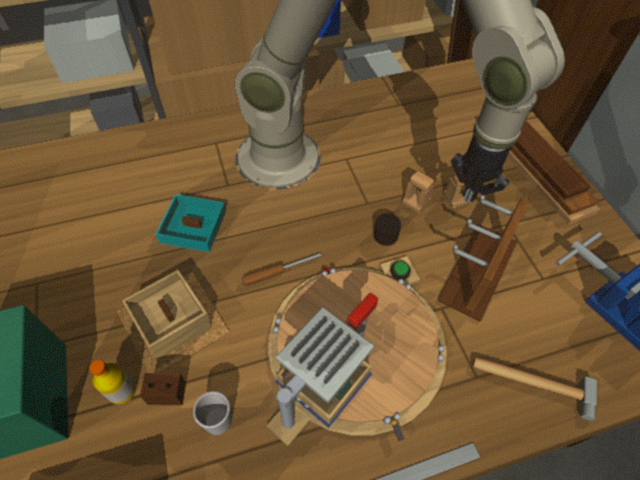

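The rack is empty, the tray is under the lamp at about (335,385), the bar yaw is 121°, and the rest of the bench hasn't changed. Handing in.

```bash
python3 -c "
from cell import close_job
print(close_job())"
```

```text
the job is handed in; nothing more can be done
None
```

I handed in the job at about 39 s: both pulls on the rack (green and light wood; the white one was absent) stand in the top tray on the pad, the table is clicked with the pad under the lamp, and the lamp button was fully pressed; handing in returned no verdict.

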